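Make up two actuator gear kits

ROBOT

A 6-joint arm with a two-finger parallel gripper is mounted at the origin on the work surface. World frame = base frame: x ahead of the robot, y to its left, z up, the work surface at z = 0. Lengths are in m, angles in rad, forces in N, time in s.
With the tool pointing down it reaches from about 0.3 to 0.775 m from the base axis. Payload 14.6 kg.
Tool frame: the origin (TCP) lies on the mounting face of the last link; the fingertips stand 199 mm ahead of it and the grasp point (between the pads) lies 180 mm ahead of it; z points along the fingers, y is the line along which they close (so a half turn about z gives the same grasp; the last joint's range is limited). The gripper opens to 94 mm and grips with 3 to 60 N. Pads are 16 mm wide; open, the fingers measure 119 mm over their backs; the gripper's body (75 mm by 177 mm) begins 78 mm behind the grasp point.
Start: joints at [-1.321, 0.3, 1.521, -0, 1.321, -0.067], TCP at [0.171, -0.523, 0.405] pointing down, gripper open.
Joint ranges: [-3.03, 3.03], [-0.79, 2.21], [0.23, 2.52], [-1.04, 4.18], [0, 3.07], [-2.55, 2.55]. Speed limits (rad/s): [2.22, 2.22, 2.57, 3.14, 3.14, 3.14].

INTERFACE

Orientations are given as [roll, pitch, yaw] about the fixed x, y, z axes, in that order (R = Rz(yaw) Ry(pitch) Rx(roll)).
In Python, from station import telemetry, cams, workorder, finder gives the robot as it stands.
- The arm moves only by the tool jog_arm, never from a script. Its argument "rows" is a list of rows, each an object with "gripper": the finger opening in m, from 0 to 0.094; "slide": the shift along the tool's x, y, z in m, a list of three; "spin": the turn about the tool's z in rad. In form: [{"gripper": gripper, "slide": [tx, ty, tz], "spin": spin}, ...]. A call has 1 to 8 rows; each row is the pose to reach, as a shift and turn from the pose commanded when the call began, along the tool's axes at that moment; what a row does not reach only later rows make up. A row lasts 1/10 s, in which the tool goes at most 50 mm and 8.59 degrees, less where a joint would pass 70% of its speed; a pose out of reach is approached as far as the arm can. A call with a gripper value outside its range is refused whole. The fingers move at their own pace and stop on an object; "squeeze" is the grip in N (left out, the last holds). Time passes only in rows, so rows that repeat a pose let the fingers close. It gives the time, the measured TCP pose, the force, the opening and the grip force at its end, in the units of the state.
- telemetry.get_obs(): the state, without advancing time (a new reading comes with each control period).
- cams.camera(name): name is "scene" or "top"; returns (picture, depth): 480x640x3 uint8, red, green, blue; 480x640 float32, m along the optical axis (not along the pixel's ray), 0 where there is no reading.
- cams.camera_info(name): a dict with "camera_matrix" (3x3 intrinsics, pixels), "R" (3x3) and "t" (3): a world point X has camera coordinates R X + t. Camera axes: x right, y down, z forward; pixel columns grow to the right and rows downward; lengths in m; the calibration is good to about 2 mm. A picture is of the moment at which its call begins. camera_info takes no time and is no camera call.
- workorder.hand_in(): hands the job in; it is judged then, once.
Trained networks look in the newest picture that a camera, given by its name, has taken for a name from the list of things; names that differ only in an ending like _2 or _b are one class to them, and where a whole thing is asked for, a point or a joint stands for the part that bears it (a point fixed in the world has none). Each returns a list of dicts, best first, with "confidence" (0 to 1); they miss things now and then, are a little off and sometimes report something else, mostly with a low value. They report only what shows in the picture. A call takes as long as a camera call. They do not tell look-alikes from the thing itself.
- finder.find_in(target, camera): "point" ([x, y, z] in m, in world coordinates, good to about 4 mm: the middle of the surface that is visible of it).
- finder.masks_of(target, camera): "region" (480x640 bool, what is visible of it).
The state is a dict: "time_s": time; "qpos": joint angles; "joint_vel": joint speeds; "tau": joint torques, N m; "ee_pos": TCP position; "eef_rot": TCP orientation; "force": force on the tool from outside, world axes, zero at the start; "moment": the same for the moment, N m; "grip_width": finger opening in m; "grip_force": force on a finger pad.
Only numpy, scipy, OpenCV 4.12 (cv2) and the standard library are available. Lean on these libraries where they do the work, as an engineer would, in place of code of your own. Each camera call takes 0.05 s, during which the arm holds its last target. There are 200 camera calls.

TASK

Make up two kits for the actuator line. Kit one goes on the pile of kit boards: first lower the loose plywood board squarely onto the pile, gently, until it rests there, and only then stand the small gear and the tall sleeve on it, one near the middle of each half of the board. Kit two goes in the grey tray: the large gear in one pocket and the short sleeve in the other, all parts upright (gear hubs up) and set down, not dropped; leave the motor, the orange housing and the screwdriver where they are.

Things in the scene. Friction and masses are not known exactly. Their poses are not given: they have to be found in the camera images.
- gear_large: Large steel spur gear lying flat, hub up: toothed disc 60 mm across and 14 mm thick, with a round hub 24 mm across rising from 14 to 34 mm above its underside. Origin: centre of its underside, z up. Pick it by the hub. About 0.25 kg.
- gear_small: Small steel spur gear lying flat, hub up: toothed disc 40 mm across and 14 mm thick, with a round hub 20 mm across rising from 14 to 34 mm above its underside. Origin: centre of its underside, z up. About 0.11 kg.
- sleeve_tall: Tall brass sleeve standing on end: tube 36 mm outside, 22 mm bore, 52 mm high. Origin: centre of its underside, z up. About 0.2 kg.
- sleeve_short: Short brass sleeve standing on end: tube 36 mm outside, 22 mm bore, 26 mm high. Origin: centre of its underside, z up. About 0.1 kg.
- board: Loose plain plywood kit board lying flat on the table by itself: 160 mm long (its x), 56 mm wide (its y), 14 mm thick. Origin: centre of its underside, z up. About 0.12 kg. It can be held across its width.
- pile: Fixed pile of plywood kit boards of the same length and width as the loose one, 160 mm along its x, 56 mm along its y. Origin: centre of the pile's foot, on the table, z up. The height of the pile's flat top is different at each start, anywhere from 14 to 42 mm above the table, and is not given by this pose: feel for it or look. It does not give way under a gentle load.
- tray: Fixed grey plastic kit tray, 185 mm along its x, 98 mm along its y, walls 22 mm high in all and 4 mm thick, floor 4 mm thick. A wall across the middle (x = 0) makes two equal open pockets, each about 86 by 90 mm inside, centred at x = +45 and -45 mm. Origin: centre of its underside, z up.
- motor: Bystander: small dark upright motor can, 48 mm across, 55 mm high with its shaft stub. Origin: centre of its underside. Leave it alone.
- housing: Bystander: ribbed orange plastic housing, 90 mm (x) by 64 mm (y), 37 mm high. Origin: centre of its underside. Leave it alone.
- screwdriver: Bystander: screwdriver about 140 mm long lying along its own x, under 40 mm high. Leave it alone.
There are look-alikes about, which are no part of the job. What is shaped like the gear_large but red is not meant.

How it is judged:
By the outcome, as a careful person would: the job done as asked, in the order asked, and still so for the second after the job is handed in, with the robot touching nothing.
It also fails if it takes over 118 s, if anything falls off the work surface, if the arm or the gripper's body presses on something with over 40 N, if the wrist force passes 120 N, or if a joint passes its speed limit or range.

## Working session

There is one attempt and no reset: what is moved stays moved. The work goes in short steps, Python scripts to look and compute and a tool call to move; the robot and the scene stay as the last step left them, time stands still between calls to the robot, and variables do not carry over. Pictures are saved under pics/ and viewed, at most 14 in all, crops included, and the job is handed in when it is done.

Besides the shell and the picture viewer there is one more tool, called after ">>>" by a JSON object that holds its "method" and its "body", one argument or row to a line. jog_arm: Moves the arm, as the interface text tells. Its arguments: {"type":"object","properties":{"rows":{"type":"array","items":{"type":"object","properties":{"gripper":{"type":"number"},"slide":{"type":"array","items":{"type":"number"}},"spin":{"type":"number"}}}},"squeeze":{"type":"number"}},"required":["rows"]}

```bash
ls; mkdir -p pics; python3 - <<'E'
from station import telemetry, cams, finder
import cv2,numpy as np
o=telemetry.get_obs();print({k:np.round(v,3) for k,v in o.items()})
for c in ("scene","top"):
    p,d=cams.camera(c);cv2.imwrite(f"pics/{c}0.png",p[:,:,::-1]);np.save(f"{c}0.npy",d)
    i=cams.camera_info(c);print(c,np.round(i["camera_matrix"],1).tolist(),np.round(i["R"],3).tolist(),np.round(i["t"],3))
    for n in "gear_large gear_small sleeve_tall sleeve_short board pile tray motor housing screwdriver".split():
        print(n,[(np.round(r["point"],3).tolist(),round(r["confidence"],2)) for r in finder.find_in(n,c)][:4])
E
```

```text
pics
{'time_s': np.float64(0.0), 'qpos': array([-1.321,  0.3  ,  1.522,  0.   ,  1.321, -0.067]), 'joint_vel': array([ 0.001, -0.001, -0.   ,  0.001, -0.001, -0.001]), 'tau': array([-4.0000e-03, -5.3181e+01, -3.5274e+01,  7.1000e-02,  2.4000e-02,
       -0.0000e+00]), 'ee_pos': array([ 0.171, -0.523,  0.404]), 'eef_rot': array([-3.14 , -0.   ,  0.317]), 'force': array([0.002, 0.222, 0.631]), 'moment': array([-0.001, -0.019,  0.036]), 'grip_force': np.float64(0.0), 'grip_width': np.float64(0.094)}
scene [[572.0, 0.0, 312.4], [0.0, 572.0, 229.5], [0.0, 0.0, 1.0]] [[-0.552, 0.834, 0.013], [0.595, 0.405, -0.695], [-0.585, -0.376, -0.719]] [ 0.312 -0.31   1.564]
gear_large [([0.444, 0.003, 0.012], 0.81), ([0.355, 0.109, 0.016], 0.75), ([0.733, -0.274, 0.02], 0.18)]
gear_small [([0.572, -0.048, 0.016], 0.56)]
sleeve_tall [([0.45, -0.1, 0.04], 0.73), ([0.571, -0.051, 0.016], 0.63)]
sleeve_short [([0.448, 0.111, 0.023], 0.6)]
board [([0.686, -0.022, 0.013], 0.85), ([0.45, -0.1, 0.04], 0.53)]
pile [([0.542, -0.281, 0.036], 0.83)]
tray [([0.494, 0.286, 0.004], 0.68)]
motor [([0.57, 0.064, 0.04
[... 154 characters left out ...]
.0, 495.4, 241.8], [0.0, 0.0, 1.0]] [[0.017, -1.0, -0.013], [-0.991, -0.015, -0.134], [0.134, 0.015, -0.991]] [-0.     0.545  0.737]
gear_large [([0.434, -0.002, 0.018], 0.59), ([0.348, 0.105, 0.012], 0.57)]
gear_small [([0.559, -0.053, 0.017], 0.91), ([0.733, -0.275, 0.023], 0.19)]
sleeve_tall [([0.443, -0.101, 0.053], 0.92), ([0.437, 0.107, 0.026], 0.38)]
sleeve_short [([0.437, 0.112, 0.026], 0.62)]
board [([0.68, -0.024, 0.015], 0.59)]
pile [([0.526, -0.29, 0.04], 0.97)]
tray [([0.484, 0.281, 0.002], 0.58), ([0.526, -0.292, 0.039], 0.56)]
motor [([0.554, 0.051, 0.044], 0.7), ([0.721, 0.244, 0.036], 0.31)]
housing [([0.722, 0.245, 0.035], 0.81)]
screwdriver [([0.735, -0.275, 0.023], 0.97)]
```

View pics/scene0.png

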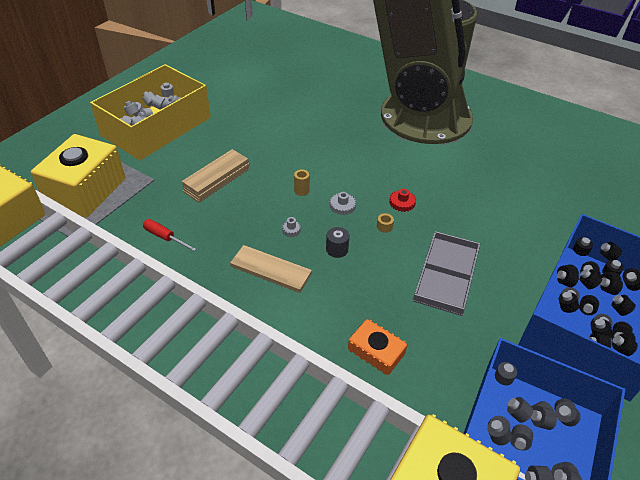

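View pics/top0.png

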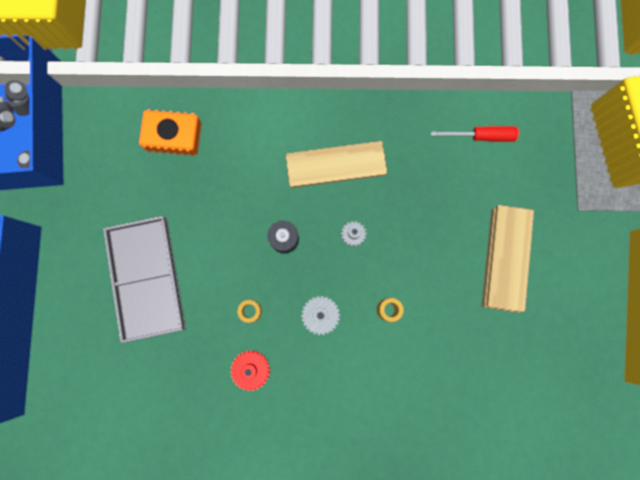

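The pictures show two large gear shapes. The steel one is at top (320,315) / scene (343,203), and the red one at top (250,370) / scene (402,200). The steel one is gear_large, because the red one is ruled out by the text. The tall sleeve is at top (391,310), the short sleeve at (249,311), the small gear at (354,233), the board at (336,164), the pile at (509,258) and the tray at (144,279). I'll confirm with one crop and measure precisely.

```bash
cat > h.py <<'E'
from station import telemetry, cams, finder
import cv2,numpy as np
def pts(c,d,m):
    i=cams.camera_info(c);K,R,t=i["camera_matrix"],np.array(i["R"]),np.array(i["t"])
    v,u=np.nonzero(m&(d>0));z=d[v,u]
    P=np.stack([(u-K[0][2])/K[0][0]*z,(v-K[1][2])/K[1][1]*z,z],1)
    return (P-t)@R
def meas(n,c,d,near=None):
    rs=finder.masks_of(n,c)
    for r in rs[:2]:
        m=r["region"]; P=pts(c,d,m)
        if len(P)<30: continue
        zt=np.percentile(P[:,2],95); med=np.median(P[:,2])
        T=P[P[:,2]>zt-0.005]
        (x,y),(w,h),a=cv2.minAreaRect(T[:,:2].astype(np.float32)*1000)
        (cx,cy),rad=cv2.minEnclosingCircle(T[:,:2].astype(np.float32)*1000)
        (ax,ay),(aw,ah),aa=cv2.minAreaRect(P[:,:2].astype(np.float32)*1000)
        v,u=np.nonzero(m)
        print(n,c,round(r["confidence"],2),"px",int(u.mean()),int(v.mean()),"N",len(P),"ztop %.1f zmed %.1f"%(zt*1e3,med*1e3),"topmean",np.round(T.mean(0)*1e3,1),"rect",np.round([x,y,w,h,a],1),"circ",np.round([cx,cy,rad],1),"all",np.round([ax,ay,aw,ah,aa],1))
E
python3 - <<'E'
from h import *
for c in ("top","scene"):
    p,d=cams.camera(c)
    for n in "gear_large gear_small sleeve_tall sleeve_short board pile tray motor".split(): meas(n,c,d)
    if c=="top":
        a=cv2.resize(p[200:400,210:450],None,fx=3,fy=3)
        cv2.imwrite("pics/crop1.png",a[:,:,::-1])
        print("table z",np.percentile(pts(c,d,np.pad(np.ones((40,60),bool),((420,20),(300,280))))[:,2],[5,50,95]))
E
```

```text
gear_large top 0.8 px 249 369 N 1229 ztop 36.1 zmed 15.3 topmean [346.  105.5  35.2] rect [345.5 105.2  22.4  22.8  45.9] circ [345.9 105.7  11.8] all [345.7 106.4  60.1  61.3  24.5]
gear_large top 0.66 px 319 314 N 1047 ztop 35.9 zmed 15.5 topmean [432.7  -2.8  35.3] rect [432.4  -2.9  21.3  21.5   1. ] circ [432.7  -2.8  11.7] all [434.   -2.1  56.5  56.1   1.3]
gear_small top 0.77 px 352 233 N 497 ztop 36.5 zmed 15.9 topmean [563.3 -53.8  35.5] rect [563.2 -54.   19.   18.7  29.4] circ [563.6 -54.    9.9] all [565.  -53.6  38.1  42.   88.9]
sleeve_tall top 0.69 px 389 309 N 373 ztop 54.7 zmed 52.2 topmean [ 442.4 -108.1   52.9] rect [ 442.6 -108.2   31.2   34.5    0.9] circ [ 442.9 -108.4   17.7] all [ 442.8 -110.6   31.5   39.4    1.6]
sleeve_short top 0.74 px 248 310 N 307 ztop 28.9 zmed 26.6 topmean [437.6 108.2  27. ] rect [437.4 108.2  32.4  33.5   1.2] circ [437.7 108.8  17.6] all [437.4 108.2  32.4  33.6   1.2]
board top 0.8 px 335 163 N 3280 ztop 17.8 zmed 15.4 topmean [678.5 -24.5  15.6] rect [679.1 -24.4  56.9 159.7   8.7] circ [677.4 -24.6  82.2] all [679.3 -25.6  56.9 
[... 1955 characters left out ...]
6 ztop 38.4 zmed 34.4 topmean [ 532.7 -296.2   36.3] rect [ 529.4 -295.7   61.8  160.3   81.1] circ [ 530.  -294.8   82.1] all [ 529.8 -297.5   65.6  163.4   80.5]
pile scene 0.65 px 342 203 N 502 ztop 35.3 zmed 14.4 topmean [435.3  -3.2  34.5] rect [433.4  -4.   24.6  21.9   9.3] circ [433.6  -3.7  12.8] all [425.2  -7.5  82.9  59.7  20.8]
tray scene 0.72 px 447 272 N 3783 ztop 22.3 zmed 5.3 topmean [493.3 281.4  21.2] rect [488.2 278.6 191.5  98.1  12.8] circ [486.4 280.  104.3] all [476.3 276.  216.  102.3  12.3]
motor scene 0.7 px 337 241 N 668 ztop 49.9 zmed 41.1 topmean [557.5  57.1  47.7] rect [556.2  57.2  45.3  46.2  51.6] circ [557.1  55.7  24.8] all [534.9  45.   98.7  50.4  30.9]
```

View pics/crop1.png

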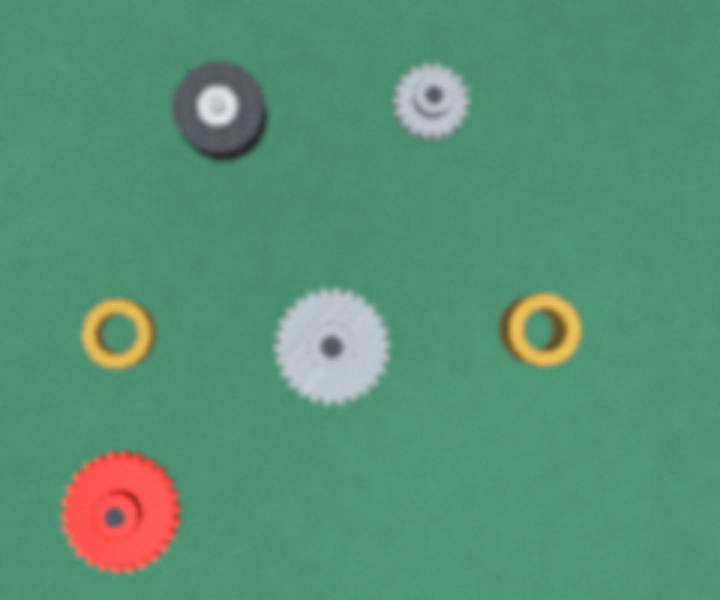

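The crop confirms it: the grey steel large gear is at crop (332,347), the red look-alike at crop (122,512) will be left alone, and the small gear is at crop (432,100). Both views agree on heights: board top about 15 mm and pile top about 36 mm.

```bash
cat > plan.py <<'E'
import numpy as np,sys
from station import telemetry
def plan(goals,start=None):
    if start is None:
        o=telemetry.get_obs();p=np.array(o["ee_pos"]);yaw=o["eef_rot"][2]
        print("at",np.round(p,4),"yaw %.1f"%np.degrees(yaw),"rp",np.round(o["eef_rot"][:2],3),"F",np.round(o["force"],1),"w",round(float(o["grip_width"]),4),"gf",round(float(o["grip_force"]),1),"t",round(float(o["time_s"]),1))
    else: p,yaw=np.array(start[:3]),np.radians(start[3])
    for g in goals:
        q=np.array(g[:3]);y=np.radians(g[3]);d=q-p;c,s=np.cos(yaw),np.sin(yaw)
        dy=(y-yaw+np.pi)%(2*np.pi)-np.pi
        print(g,"slide",np.round([c*d[0]+s*d[1],s*d[0]-c*d[1],-d[2]],3),"spin %.3f"%-dy)
        p,yaw=q,y
E
python3 -c "
from plan import *
plan([(.43,-.27,.36,58),(.6805,-.0245,.26,98.7),(.6805,-.0245,.202,98.7)])"
```

```text
at [ 0.1713 -0.5226  0.4046] yaw 18.2 rp [-3.142 -0.   ] F [ 0.7 -0.1  0.4] w 0.0942 gf 0.0 t 2.0
(0.43, -0.27, 0.36, 58) slide [ 0.324 -0.159  0.045] spin -0.696
(0.6805, -0.0245, 0.26, 98.7) slide [0.341 0.082 0.1  ] spin -0.710
(0.6805, -0.0245, 0.202, 98.7) slide [0.    0.    0.058] spin -0.000
```

>>> {"method": "jog_arm", "body": {
  "rows": [
    {"gripper": 0.094, "slide": [0.324, -0.159, 0.045], "spin": -0.696},
    {"gripper": 0.094, "slide": [0.324, -0.159, 0.045], "spin": -0.696},
    {"gripper": 0.094, "slide": [0.324, -0.159, 0.045], "spin": -0.696},
    {"gripper": 0.094, "slide": [0.324, -0.159, 0.045], "spin": -0.696},
    {"gripper": 0.094, "slide": [0.324, -0.159, 0.045], "spin": -0.696},
    {"gripper": 0.094, "slide": [0.324, -0.159, 0.045], "spin": -0.696},
    {"gripper": 0.094, "slide": [0.324, -0.159, 0.045], "spin": -0.696},
    {"gripper": 0.094, "slide": [0.324, -0.159, 0.045], "spin": -0.696}
  ]
}}

```text
time_s: 2.8
ee_pos: [0.4319, -0.2677, 0.3591]
eef_rot: [-3.141, -0.001, 1.016]
force: [0.0, -0.8, 0.0]
grip_width: 0.094
grip_force: 0.0
```

>>> {"method": "jog_arm", "body": {
  "rows": [
    {"gripper": 0.094, "slide": [0.341, 0.082, 0.1], "spin": -0.71},
    {"gripper": 0.094, "slide": [0.341, 0.082, 0.1], "spin": -0.71},
    {"gripper": 0.094, "slide": [0.341, 0.082, 0.1], "spin": -0.71},
    {"gripper": 0.094, "slide": [0.341, 0.082, 0.1], "spin": -0.71},
    {"gripper": 0.094, "slide": [0.341, 0.082, 0.1], "spin": -0.71},
    {"gripper": 0.094, "slide": [0.341, 0.082, 0.1], "spin": -0.71},
    {"gripper": 0.094, "slide": [0.341, 0.082, 0.1], "spin": -0.71},
    {"gripper": 0.094, "slide": [0.341, 0.082, 0.1], "spin": -0.71}
  ]
}}

```text
time_s: 3.6
ee_pos: [0.6814, -0.0218, 0.2574]
eef_rot: [-3.14, -0.001, 1.725]
force: [-1.0, 0.2, -0.5]
grip_width: 0.0941
grip_force: 0.0
```

```bash
python3 -c "
from plan import *
plan([(.6805,-.0245,.26,98.7),(.6805,-.0245,.202,98.7)])"
```

```text
at [ 0.6814 -0.0218  0.2574] yaw 98.9 rp [-3.14e+00 -1.00e-03] F [-1.   0.2 -0.5] w 0.0941 gf 0.0 t 3.6
(0.6805, -0.0245, 0.26, 98.7) slide [-0.003 -0.001 -0.003] spin 0.003
(0.6805, -0.0245, 0.202, 98.7) slide [0.    0.    0.058] spin -0.000
```

>>> {"method": "jog_arm", "body": {
  "rows": [
    {"gripper": 0.094, "slide": [0, 0, 0.03], "spin": 0},
    {"gripper": 0.094, "slide": [0, 0, 0.045], "spin": 0},
    {"gripper": 0.094, "slide": [0, 0, 0.055], "spin": 0},
    {"gripper": 0.094, "slide": [0, 0, 0.057], "spin": 0},
    {"gripper": 0.094, "slide": [0, 0, 0.057], "spin": 0},
    {"gripper": 0.094, "slide": [0, 0, 0.057], "spin": 0}
  ]
}}

```text
time_s: 4.2
ee_pos: [0.68, -0.025, 0.2039]
eef_rot: [3.14, 0.0, 1.722]
force: [-0.3, -0.2, -0.2]
grip_width: 0.094
grip_force: 0.0
```

>>> {"method": "jog_arm", "body": {
  "rows": [
    {"gripper": 0.04, "slide": [0, 0, 0.001], "spin": 0},
    {"gripper": 0.04, "slide": [0, 0, 0.001], "spin": 0},
    {"gripper": 0.04, "slide": [0, 0, 0.001], "spin": 0},
    {"gripper": 0.04, "slide": [0, 0, 0.001], "spin": 0},
    {"gripper": 0.04, "slide": [0, 0, 0.001], "spin": 0},
    {"gripper": 0.04, "slide": [0, 0, 0.001], "spin": 0},
    {"gripper": 0.04, "slide": [0, 0, 0.001], "spin": 0},
    {"gripper": 0.04, "slide": [0, 0, 0.001], "spin": 0}
  ],
  "squeeze": 20
}}

```text
time_s: 5.0
ee_pos: [0.6798, -0.0247, 0.2017]
eef_rot: [3.142, 0.0, 1.723]
force: [0.4, -0.4, 0.5]
grip_width: 0.0558
grip_force: 20.0
```

>>> {"method": "jog_arm", "body": {
  "rows": [
    {"gripper": 0.04, "slide": [0, 0, -0.02], "spin": 0},
    {"gripper": 0.04, "slide": [0, 0, -0.04], "spin": 0},
    {"gripper": 0.04, "slide": [0, 0, -0.07], "spin": 0},
    {"gripper": 0.04, "slide": [0, 0, -0.1], "spin": 0},
    {"gripper": 0.04, "slide": [0, 0, -0.12], "spin": 0},
    {"gripper": 0.04, "slide": [0, 0, -0.12], "spin": 0},
    {"gripper": 0.04, "slide": [0, 0, -0.12], "spin": 0},
    {"gripper": 0.04, "slide": [0, 0, -0.12], "spin": 0}
  ]
}}

```text
time_s: 5.8
ee_pos: [0.6796, -0.0248, 0.3196]
eef_rot: [-3.139, -0.001, 1.723]
force: [-0.5, 0.3, -1.5]
grip_width: 0.0561
grip_force: 20.0
```

```bash
python3 - <<'E'
from h import *
from plan import *
for c in ("top","scene"):
    p,d=cams.camera(c); cv2.imwrite(f"pics/{c}2.png",p[:,:,::-1])
    meas("board",c,d)
plan([(.62,-.18,.36,130),(.528,-.2958,.32,172.4)])
E
```

```text
board scene 0.67 px 275 230 N 1577 ztop 135.2 zmed 132.6 topmean [681.   -6.1 133.5] rect [694.1 -13.9 105.2 162.4  39.8] circ [680.8 -25.2  83.1] all [654.  -59.4 231.3 196.1  31.8]
at [ 0.6798 -0.0247  0.3206] yaw 98.7 rp [-3.14 -0.  ] F [-0.6  0.  -1. ] w 0.0555 gf 20.0 t 6.0
(0.62, -0.18, 0.36, 130) slide [-0.144 -0.083 -0.039] spin -0.546
(0.528, -0.2958, 0.32, 172.4) slide [-0.03  -0.145  0.04 ] spin -0.740
```

View pics/scene2.png

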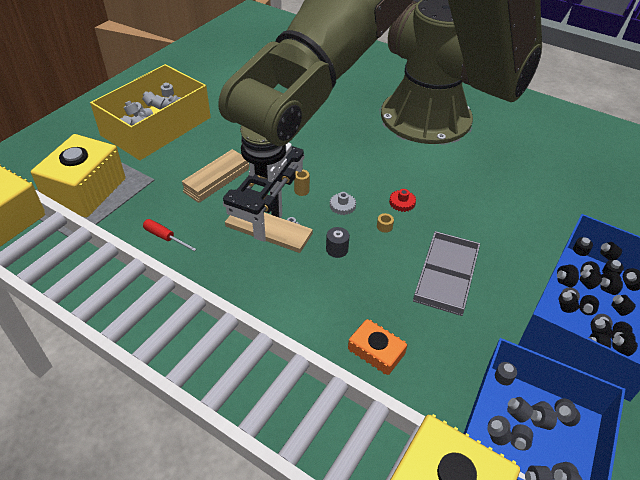

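The board hangs level in the gripper at scene (268,230). I'll carry it to the pile next.

>>> {"method": "jog_arm", "body": {
  "rows": [
    {"gripper": 0.04, "slide": [-0.036, -0.021, -0.01], "spin": -0.136},
    {"gripper": 0.04, "slide": [-0.072, -0.042, -0.02], "spin": -0.273},
    {"gripper": 0.04, "slide": [-0.108, -0.062, -0.03], "spin": -0.41},
    {"gripper": 0.04, "slide": [-0.144, -0.083, -0.039], "spin": -0.546},
    {"gripper": 0.04, "slide": [-0.144, -0.083, -0.039], "spin": -0.546},
    {"gripper": 0.04, "slide": [-0.144, -0.083, -0.039], "spin": -0.546}
  ]
}}

```text
time_s: 6.6
ee_pos: [0.6193, -0.1803, 0.3605]
eef_rot: [3.141, -0.0, 2.266]
force: [-0.1, -0.0, -1.4]
grip_width: 0.0556
grip_force: 20.0
```

>>> {"method": "jog_arm", "body": {
  "rows": [
    {"gripper": 0.04, "slide": [-0.005, -0.024, 0.007], "spin": -0.123},
    {"gripper": 0.04, "slide": [-0.01, -0.048, 0.013], "spin": -0.247},
    {"gripper": 0.04, "slide": [-0.015, -0.072, 0.02], "spin": -0.37},
    {"gripper": 0.04, "slide": [-0.02, -0.097, 0.027], "spin": -0.493},
    {"gripper": 0.04, "slide": [-0.025, -0.121, 0.033], "spin": -0.617},
    {"gripper": 0.04, "slide": [-0.03, -0.145, 0.04], "spin": -0.74},
    {"gripper": 0.04, "slide": [-0.03, -0.145, 0.04], "spin": -0.74},
    {"gripper": 0.04, "slide": [-0.03, -0.145, 0.04], "spin": -0.74}
  ]
}}

```text
time_s: 7.4
ee_pos: [0.5283, -0.2951, 0.3202]
eef_rot: [3.141, -0.001, 3.006]
force: [-0.2, 1.0, -1.5]
grip_width: 0.0555
grip_force: 20.0
```

```bash
python3 -c "
from plan import *
plan([(.528,-.2958,.26,172.4),(.528,-.2958,.241,172.4)])"
```

```text
at [ 0.5283 -0.2951  0.3202] yaw 172.2 rp [ 3.141e+00 -1.000e-03] F [-0.2  1.  -1.5] w 0.0555 gf 20.0 t 7.4
(0.528, -0.2958, 0.26, 172.4) slide [ 0.    -0.001  0.06 ] spin -0.003
(0.528, -0.2958, 0.241, 172.4) slide [0.    0.    0.019] spin -0.000
```

>>> {"method": "jog_arm", "body": {
  "rows": [
    {"gripper": 0.04, "slide": [0, -0.001, 0.02], "spin": -0.003},
    {"gripper": 0.04, "slide": [0, -0.001, 0.04], "spin": -0.003},
    {"gripper": 0.04, "slide": [0, -0.001, 0.06], "spin": -0.003},
    {"gripper": 0.04, "slide": [0, -0.001, 0.068], "spin": -0.003},
    {"gripper": 0.04, "slide": [0, -0.001, 0.073], "spin": -0.003},
    {"gripper": 0.04, "slide": [0, -0.001, 0.073], "spin": -0.003},
    {"gripper": 0.04, "slide": [0, -0.001, 0.073], "spin": -0.003}
  ]
}}

```text
time_s: 8.1
ee_pos: [0.528, -0.2967, 0.2485]
eef_rot: [-3.141, 0.001, 3.012]
force: [0.4, -0.8, -0.7]
grip_width: 0.0558
grip_force: 20.0
```

```bash
python3 - <<'E'
from h import *
from plan import *
for c in ("top","scene"):
    p,d=cams.camera(c)
    if c=="scene": a=cv2.resize(p[120:240,140:290],None,fx=5,fy=5);cv2.imwrite("pics/s3.png",a[:,:,::-1])
plan([(.528,-.2958,.238,172.4)])
E
```

```text
at [ 0.5278 -0.2968  0.2485] yaw 172.6 rp [-3.141e+00  1.000e-03] F [-0.4  0.7 -0.5] w 0.0558 gf 20.0 t 8.2
(0.528, -0.2958, 0.238, 172.4) slide [-0.     0.001  0.011] spin 0.003
```

View pics/s3.png

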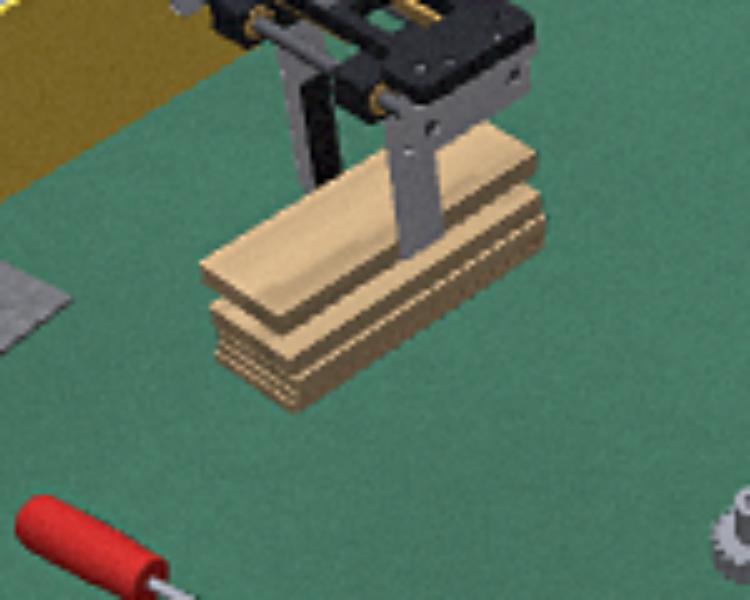

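```bash
python3 - <<'E'
from h import *
for c in ("scene","top"):
  for k in range(2):
    p,d=cams.camera(c)
    P=pts(c,d,np.ones_like(d,bool)); col=p.reshape(-1,3)[(d>0).ravel()].astype(int)
    P=P[(col[:,0]>col[:,2]+30)&(col[:,0]>col[:,1])]
    q=P-[.528,-.2958,0]; a=np.radians(-7.6); L=q[:,0]*np.cos(a)+q[:,1]*np.sin(a); W=-q[:,0]*np.sin(a)+q[:,1]*np.cos(a)
    ok=(abs(L)<.1)&(abs(W)<.045); z=P[:,2]
    print(c,"zhist",np.histogram(z[ok],np.arange(0,.072,.004))[0])
    for lo,hi in ((.004,.02),(.02,.03),(.03,.04),(.048,.056),(.056,.066)):
        m=ok&(z>lo)&(z<hi)
        if m.sum()>20: print(lo,m.sum(),"L",np.round(np.percentile(L[m],[1,99])*1e3,1),"W",np.round(np.percentile(W[m],[1,99])*1e3,1),"zmed",np.round(np.median(z[m])*1e3,1))
E
```

```text
scene zhist [ 30  74  82  76  87  88  58  68 201 152   2   5  26  48 174 631  87]
0.004 319 L [-79.5  82. ] W [-26.4  29. ] zmed 12.1
0.02 181 L [-75.5  80.9] W [-22.6  30. ] zmed 24.3
0.03 386 L [-78.7  80.6] W [-25.2  28.3] zmed 35.4
0.048 74 L [-75.7  81.1] W [-24.2  27.9] zmed 53.0
0.056 886 L [-76.   81.1] W [-30.4  27.1] zmed 61.6
scene zhist [ 34  70  75  83  93  91  56  72 194 141   5   4  27  58 190 629  73]
0.004 321 L [-76.3  82. ] W [-25.4  29.5] zmed 12.7
0.02 168 L [-74.4  81.3] W [-20.4  27.7] zmed 23.6
0.03 386 L [-77.2  80.5] W [-25.7  27.8] zmed 35.2
0.048 85 L [-74.4  82. ] W [-27.3  29.5] zmed 53.4
0.056 888 L [-75.4  80.4] W [-29.   27.6] zmed 61.5
top zhist [   7    0    3   27   48   81   34   42  114   95    0    0   33   36
  179 1814  101]
0.004 78 L [-82.5 -18.5] W [-23.5  28.5] zmed 16.8
0.02 136 L [-82.4 -17.2] W [-23.5  28.3] zmed 23.1
0.03 230 L [-81.4  76. ] W [-20.9  27.5] zmed 35.6
0.048 69 L [-80.9  72.8] W [-20.2  27.6] zmed 52.2
0.056 2092 L [-80.3  77.3] W [-26.8  27.2] zmed 61.9
top zhist [   5    0    5   24   38   88   37   38  111  100    0    1   30   46
  201 1794   88]
0.004 67 L [-82.5 -18.4] W [-23.1  28.3] zmed 16.3
0.02 142 L [-82.4 -17.3] W [-25.2  28.5] zmed 22.6
0.03 232 L [-81.4  75.9] W [-21.2  27.9] zmed 35.7
0.048 76 L [-80.9  73.3] W [-20.   27.8] zmed 53.0
0.056 2080 L [-80.2  77.3] W [-26.9  27. ] zmed 61.7
```

Depth in both views puts the board within about 1 mm of the pile's outline. I'll nudge by 1 mm and lower gently.

>>> {"method": "jog_arm", "body": {
  "rows": [
    {"gripper": 0.04, "slide": [0.001, 0.001, 0.002], "spin": 0},
    {"gripper": 0.04, "slide": [0.001, 0.001, 0.004], "spin": 0},
    {"gripper": 0.04, "slide": [0.001, 0.001, 0.006], "spin": 0},
    {"gripper": 0.04, "slide": [0.001, 0.001, 0.007], "spin": 0},
    {"gripper": 0.04, "slide": [0.001, 0.001, 0.008], "spin": 0},
    {"gripper": 0.04, "slide": [0.001, 0.001, 0.009], "spin": 0},
    {"gripper": 0.04, "slide": [0.001, 0.001, 0.009], "spin": 0},
    {"gripper": 0.04, "slide": [0.001, 0.001, 0.009], "spin": 0}
  ]
}}

```text
time_s: 9.2
ee_pos: [0.5268, -0.2957, 0.2387]
eef_rot: [-3.142, 0.0, 3.012]
force: [0.0, -0.8, -1.3]
grip_width: 0.0555
grip_force: 20.0
```

>>> {"method": "jog_arm", "body": {
  "rows": [
    {"gripper": 0.04, "slide": [0, 0, 0.001], "spin": 0},
    {"gripper": 0.04, "slide": [0, 0, 0.001], "spin": 0},
    {"gripper": 0.04, "slide": [0, 0, 0.001], "spin": 0}
  ]
}}

```text
time_s: 9.5
ee_pos: [0.5268, -0.2957, 0.2376]
eef_rot: [3.142, -0.0, 3.012]
force: [-0.4, 0.1, -0.2]
grip_width: 0.0558
grip_force: 20.0
```

>>> {"method": "jog_arm", "body": {
  "rows": [
    {"gripper": 0.04, "slide": [0, 0, 0.001], "spin": 0},
    {"gripper": 0.04, "slide": [0, 0, 0.001], "spin": 0},
    {"gripper": 0.04, "slide": [0, 0, 0.001], "spin": 0}
  ]
}}

```text
time_s: 9.8
ee_pos: [0.5268, -0.2957, 0.2368]
eef_rot: [-3.141, 0.0, 3.012]
force: [-0.1, -0.2, 0.7]
grip_width: 0.0559
grip_force: 20.0
```

>>> {"method": "jog_arm", "body": {
  "rows": [
    {"gripper": 0.04, "slide": [0, 0, 0.001], "spin": 0},
    {"gripper": 0.04, "slide": [0, 0, 0.001], "spin": 0},
    {"gripper": 0.04, "slide": [0, 0, 0.001], "spin": 0}
  ]
}}

```text
time_s: 10.1
ee_pos: [0.5268, -0.2957, 0.2367]
eef_rot: [-3.141, 0.001, 3.012]
force: [-4.2, 3.2, 11.2]
grip_width: 0.0554
grip_force: 20.0
```

Contact was felt at 11 N, so the pile top is about 35 mm, which matches the pictures. I'll ease off and release.

>>> {"method": "jog_arm", "body": {
  "rows": [
    {"gripper": 0.04, "slide": [0, 0, -0.0005], "spin": 0},
    {"gripper": 0.08, "slide": [0, 0, -0.0005], "spin": 0},
    {"gripper": 0.08, "slide": [0, 0, -0.0005], "spin": 0},
    {"gripper": 0.08, "slide": [0, 0, -0.0005], "spin": 0},
    {"gripper": 0.08, "slide": [0, 0, -0.0005], "spin": 0},
    {"gripper": 0.08, "slide": [0, 0, -0.0005], "spin": 0}
  ]
}}

```text
time_s: 10.7
ee_pos: [0.5268, -0.2957, 0.2361]
eef_rot: [3.142, -0.0, 3.012]
force: [-0.1, -0.6, 0.9]
grip_width: 0.0799
grip_force: 0.0
```

>>> {"method": "jog_arm", "body": {
  "rows": [
    {"gripper": 0.08, "slide": [0, 0, -0.03], "spin": 0},
    {"gripper": 0.08, "slide": [0, 0, -0.07], "spin": 0},
    {"gripper": 0.08, "slide": [0, 0, -0.11], "spin": 0},
    {"gripper": 0.08, "slide": [0, 0, -0.11], "spin": 0},
    {"gripper": 0.08, "slide": [0, 0, -0.11], "spin": 0}
  ]
}}

```text
time_s: 11.2
ee_pos: [0.5267, -0.2956, 0.3466]
eef_rot: [-3.141, 0.001, 3.012]
force: [0.6, -0.5, -1.3]
grip_width: 0.0802
grip_force: 0.0
```

```bash
python3 - <<'E'
from h import *
from plan import *
for c in ("top","scene"):
    p,d=cams.camera(c); meas("pile",c,d);meas("board",c,d)
    if c=="scene": a=cv2.resize(p[120:240,140:290],None,fx=5,fy=5);cv2.imwrite("pics/s4.png",a[:,:,::-1])
plan([(.545,-.18,.33,135),(.5645,-.054,.27,90),(.5645,-.054,.217,90)])
E
```

```text
pile top 0.91 px 489 254 N 767 ztop 39.8 zmed 21.1 topmean [ 548.  -270.4   39.3] rect [ 534.8 -268.2    2.5  142.2   82.4] circ [ 534.6 -269.3   71.1] all [ 531.8 -269.9    7.8  164.    81.5]
board top 0.71 px 507 269 N 2780 ztop 52.5 zmed 50.2 topmean [ 504.7 -287.2   51.1] rect [ 529.5 -269.6  108.4  159.9   82.2] circ [ 525.4 -292.5   83.7] all [ 531.8 -266.8  110.1  175.6   89.5]
pile scene 0.64 px 214 183 N 774 ztop 35.1 zmed 19.1 topmean [ 559.9 -282.4   33.6] rect [ 543.1 -274.6   52.9  162.2   63. ] circ [ 533.5 -293.5   81.3] all [ 541.6 -279.3   77.1  166.8   56. ]
board scene 0.61 px 213 167 N 1260 ztop 52.8 zmed 49.6 topmean [ 534.4 -295.9   50.4] rect [ 530.1 -296.7   61.4  160.3   81.7] circ [ 531.7 -291.1   81.9] all [ 526.4 -321.9  112.3  160.3   81.7]
at [ 0.5268 -0.2957  0.3451] yaw 172.6 rp [ 3.141e+00 -2.000e-03] F [ 0.1 -0.9  0.2] w 0.0804 gf 0.0 t 11.5
(0.545, -0.18, 0.33, 135) slide [-0.003  0.117  0.015] spin 0.656
(0.5645, -0.054, 0.27, 90) slide [0.075 0.103 0.06 ] spin 0.785
(0.5645, -0.054, 0.217, 90) slide [0.    0.    0.053] spin -0.000
```

View pics/s4.png

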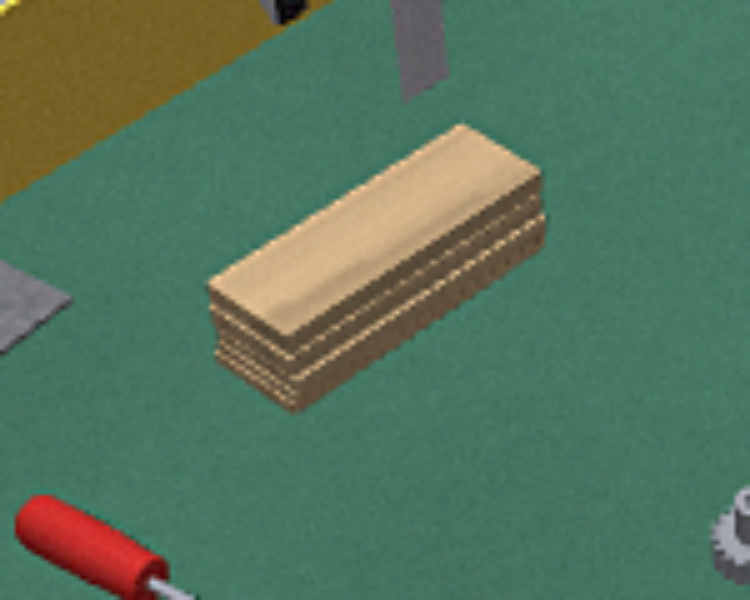

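The loose board sits flush on the pile: top face corners are at crop (210,285), (288,335) and (540,172). Next is the small gear, keeping the same yaw.

```bash
python3 -c "
from plan import *
plan([(.565,-.0545,.29,172.6),(.565,-.0545,.2165,172.6)])"
```

```text
at [ 0.5268 -0.2957  0.3451] yaw 172.6 rp [ 3.141e+00 -2.000e-03] F [ 0.1 -0.9  0.2] w 0.0804 gf 0.0 t 11.5
(0.565, -0.0545, 0.29, 172.6) slide [-0.007  0.244  0.055] spin -0.001
(0.565, -0.0545, 0.2165, 172.6) slide [0.    0.    0.073] spin -0.000
```

>>> {"method": "jog_arm", "body": {
  "rows": [
    {"gripper": 0.08, "slide": [-0.003, 0.05, 0], "spin": 0},
    {"gripper": 0.08, "slide": [-0.005, 0.1, 0.02], "spin": 0},
    {"gripper": 0.08, "slide": [-0.006, 0.15, 0.03], "spin": 0},
    {"gripper": 0.08, "slide": [-0.007, 0.2, 0.04], "spin": 0},
    {"gripper": 0.08, "slide": [-0.007, 0.244, 0.055], "spin": 0},
    {"gripper": 0.08, "slide": [-0.007, 0.244, 0.055], "spin": 0},
    {"gripper": 0.08, "slide": [-0.007, 0.244, 0.055], "spin": 0}
  ]
}}

```text
time_s: 12.2
ee_pos: [0.5653, -0.0538, 0.2906]
eef_rot: [-3.142, -0.001, 3.014]
force: [-0.2, 0.4, 0.3]
grip_width: 0.0803
grip_force: 0.0
```

```bash
python3 -c "
from plan import *
plan([(.565,-.0545,.2165,172.6)])"
```

```text
at [ 0.5653 -0.0538  0.2906] yaw 172.7 rp [-3.142e+00 -1.000e-03] F [-0.2  0.4  0.3] w 0.0803 gf 0.0 t 12.2
(0.565, -0.0545, 0.2165, 172.6) slide [ 0.    -0.001  0.074] spin 0.001
```

>>> {"method": "jog_arm", "body": {
  "rows": [
    {"gripper": 0.08, "slide": [0, -0.001, 0.03], "spin": 0},
    {"gripper": 0.08, "slide": [0, -0.001, 0.055], "spin": 0},
    {"gripper": 0.08, "slide": [0, -0.001, 0.068], "spin": 0},
    {"gripper": 0.08, "slide": [0, -0.001, 0.073], "spin": 0},
    {"gripper": 0.08, "slide": [0, -0.001, 0.073], "spin": 0},
    {"gripper": 0.08, "slide": [0, -0.001, 0.073], "spin": 0}
  ]
}}

```text
time_s: 12.8
ee_pos: [0.5654, -0.056, 0.2192]
eef_rot: [-3.142, 0.002, 3.011]
force: [0.3, -0.2, -0.5]
grip_width: 0.08
grip_force: 0.0
```

>>> {"method": "jog_arm", "body": {
  "rows": [
    {"gripper": 0.01, "slide": [0, 0, 0], "spin": 0},
    {"gripper": 0.01, "slide": [0, 0, 0], "spin": 0},
    {"gripper": 0.01, "slide": [0, 0, 0], "spin": 0},
    {"gripper": 0.01, "slide": [0, 0, 0], "spin": 0},
    {"gripper": 0.01, "slide": [0, 0, 0], "spin": 0},
    {"gripper": 0.01, "slide": [0, 0, 0], "spin": 0},
    {"gripper": 0.01, "slide": [0, 0, 0], "spin": 0},
    {"gripper": 0.01, "slide": [0, 0, 0], "spin": 0}
  ],
  "squeeze": 15
}}

```text
time_s: 13.6
ee_pos: [0.5652, -0.0556, 0.2181]
eef_rot: [3.142, -0.0, 3.012]
force: [-0.3, -0.3, 0.1]
grip_width: 0.0196
grip_force: 14.6
```

>>> {"method": "jog_arm", "body": {
  "rows": [
    {"gripper": 0.01, "slide": [0, 0, -0.02], "spin": 0},
    {"gripper": 0.01, "slide": [0, 0, -0.06], "spin": 0},
    {"gripper": 0.01, "slide": [0, 0, -0.1], "spin": 0},
    {"gripper": 0.01, "slide": [0, 0, -0.115], "spin": 0},
    {"gripper": 0.01, "slide": [0, 0, -0.115], "spin": 0}
  ]
}}

```text
time_s: 14.1
ee_pos: [0.5653, -0.0557, 0.3354]
eef_rot: [-3.141, 0.004, 3.012]
force: [-0.9, -0.7, -1.9]
grip_width: 0.0194
grip_force: 15.0
```

```bash
python3 -c "
from plan import *
plan([(.5665,-.301,.33,172.6),(.5665,-.301,.275,172.6)])"
```

```text
at [ 0.5653 -0.0557  0.3354] yaw 172.6 rp [-3.141  0.004] F [-0.9 -0.7 -1.9] w 0.0194 gf 15.0 t 14.1
(0.5665, -0.301, 0.33, 172.6) slide [-0.033 -0.243  0.005] spin -0.001
(0.5665, -0.301, 0.275, 172.6) slide [0.    0.    0.055] spin -0.000
```

>>> {"method": "jog_arm", "body": {
  "rows": [
    {"gripper": 0.01, "slide": [-0.004, -0.03, 0], "spin": 0},
    {"gripper": 0.01, "slide": [-0.01, -0.075, 0], "spin": 0},
    {"gripper": 0.01, "slide": [-0.016, -0.12, 0], "spin": 0},
    {"gripper": 0.01, "slide": [-0.022, -0.165, 0], "spin": 0},
    {"gripper": 0.01, "slide": [-0.028, -0.21, 0], "spin": 0},
    {"gripper": 0.01, "slide": [-0.033, -0.243, 0.005], "spin": 0},
    {"gripper": 0.01, "slide": [-0.033, -0.243, 0.005], "spin": 0},
    {"gripper": 0.01, "slide": [-0.033, -0.243, 0.005], "spin": 0}
  ]
}}

```text
time_s: 14.9
ee_pos: [0.5661, -0.3012, 0.3261]
eef_rot: [3.14, -0.003, 3.011]
force: [-0.6, 1.3, -1.3]
grip_width: 0.0196
grip_force: 15.0
```

>>> {"method": "jog_arm", "body": {
  "rows": [
    {"gripper": 0.01, "slide": [0, 0, 0.02], "spin": 0},
    {"gripper": 0.01, "slide": [0, 0, 0.04], "spin": 0},
    {"gripper": 0.01, "slide": [0, 0, 0.05], "spin": 0},
    {"gripper": 0.01, "slide": [0, 0, 0.055], "spin": 0},
    {"gripper": 0.01, "slide": [0, 0, 0.055], "spin": 0},
    {"gripper": 0.01, "slide": [0, 0, 0.055], "spin": 0}
  ]
}}

```text
time_s: 15.5
ee_pos: [0.5666, -0.3007, 0.2739]
eef_rot: [-3.141, 0.001, 3.012]
force: [1.1, -0.2, -1.1]
grip_width: 0.0193
grip_force: 15.0
```

```bash
python3 - <<'E'
from plan import *
plan([(.5665,-.301,.267,172.6)])
E
```

```text
at [ 0.5666 -0.3007  0.2739] yaw 172.6 rp [-3.141e+00  1.000e-03] F [ 1.1 -0.2 -1.1] w 0.0193 gf 15.0 t 15.5
(0.5665, -0.301, 0.267, 172.6) slide [ 0.    -0.     0.007] spin -0.000
```

>>> {"method": "jog_arm", "body": {
  "rows": [
    {"gripper": 0.01, "slide": [0, 0, 0.002], "spin": 0},
    {"gripper": 0.01, "slide": [0, 0, 0.004], "spin": 0},
    {"gripper": 0.01, "slide": [0, 0, 0.005], "spin": 0},
    {"gripper": 0.01, "slide": [0, 0, 0.006], "spin": 0},
    {"gripper": 0.01, "slide": [0, 0, 0.006], "spin": 0},
    {"gripper": 0.01, "slide": [0, 0, 0.006], "spin": 0}
  ]
}}

```text
time_s: 16.1
ee_pos: [0.5664, -0.3009, 0.2672]
eef_rot: [-3.141, 0.0, 3.012]
force: [-0.7, -0.3, 0.4]
grip_width: 0.0194
grip_force: 15.0
```

>>> {"method": "jog_arm", "body": {
  "rows": [
    {"gripper": 0.01, "slide": [0, 0, 0.001], "spin": 0},
    {"gripper": 0.01, "slide": [0, 0, 0.001], "spin": 0},
    {"gripper": 0.01, "slide": [0, 0, 0.001], "spin": 0}
  ]
}}

```text
time_s: 16.4
ee_pos: [0.5665, -0.3009, 0.2672]
eef_rot: [-3.141, 0.001, 3.012]
force: [-2.2, 1.5, 8.3]
grip_width: 0.0199
grip_force: 15.0
```

Contact at 8 N. I'll release, rise, and go to the tall sleeve.

>>> {"method": "jog_arm", "body": {
  "rows": [
    {"gripper": 0.01, "slide": [0, 0, -0.001], "spin": 0},
    {"gripper": 0.06, "slide": [0, 0, -0.001], "spin": 0},
    {"gripper": 0.06, "slide": [0, 0, -0.001], "spin": 0},
    {"gripper": 0.06, "slide": [0, 0, -0.001], "spin": 0},
    {"gripper": 0.06, "slide": [0, 0, -0.001], "spin": 0},
    {"gripper": 0.06, "slide": [0, 0, -0.001], "spin": 0}
  ]
}}

```text
time_s: 17.0
ee_pos: [0.5664, -0.3009, 0.2671]
eef_rot: [3.142, -0.0, 3.012]
force: [0.1, 0.1, -0.4]
grip_width: 0.056
grip_force: 0.0
```

>>> {"method": "jog_arm", "body": {
  "rows": [
    {"gripper": 0.06, "slide": [0, 0, -0.02], "spin": 0},
    {"gripper": 0.06, "slide": [0, 0, -0.05], "spin": 0},
    {"gripper": 0.06, "slide": [0, 0, -0.07], "spin": 0},
    {"gripper": 0.06, "slide": [0, 0, -0.07], "spin": 0},
    {"gripper": 0.06, "slide": [0, 0, -0.07], "spin": 0}
  ]
}}

```text
time_s: 17.5
ee_pos: [0.5663, -0.3008, 0.3366]
eef_rot: [3.142, -0.0, 3.012]
force: [0.2, 0.1, 0.6]
grip_width: 0.0601
grip_force: 0.0
```

```bash
python3 - <<'E'
from plan import *
plan([(.444,-.1085,.31,172.6),(.444,-.1085,.222,172.6)])
E
```

```text
at [ 0.5663 -0.3008  0.3366] yaw 172.6 rp [ 3.142 -0.   ] F [0.2 0.1 0.6] w 0.0601 gf 0.0 t 17.5
(0.444, -0.1085, 0.31, 172.6) slide [0.146 0.175 0.027] spin -0.001
(0.444, -0.1085, 0.222, 172.6) slide [0.    0.    0.088] spin -0.000
```

>>> {"method": "jog_arm", "body": {
  "rows": [
    {"gripper": 0.08, "slide": [0.025, 0.03, 0], "spin": 0},
    {"gripper": 0.08, "slide": [0.055, 0.065, 0], "spin": 0},
    {"gripper": 0.08, "slide": [0.085, 0.1, 0.01], "spin": 0},
    {"gripper": 0.08, "slide": [0.115, 0.137, 0.02], "spin": 0},
    {"gripper": 0.08, "slide": [0.146, 0.175, 0.027], "spin": 0},
    {"gripper": 0.08, "slide": [0.146, 0.175, 0.027], "spin": 0},
    {"gripper": 0.08, "slide": [0.146, 0.175, 0.027], "spin": 0}
  ]
}}

```text
time_s: 18.2
ee_pos: [0.4441, -0.108, 0.3096]
eef_rot: [3.141, -0.001, 3.013]
force: [0.4, -0.7, 0.3]
grip_width: 0.0802
grip_force: 0.0
```

>>> {"method": "jog_arm", "body": {
  "rows": [
    {"gripper": 0.08, "slide": [0, 0, 0.03], "spin": 0},
    {"gripper": 0.08, "slide": [0, 0, 0.06], "spin": 0},
    {"gripper": 0.08, "slide": [0, 0, 0.08], "spin": 0},
    {"gripper": 0.08, "slide": [0, 0, 0.088], "spin": 0},
    {"gripper": 0.08, "slide": [0, 0, 0.088], "spin": 0},
    {"gripper": 0.08, "slide": [0, 0, 0.088], "spin": 0}
  ]
}}

```text
time_s: 18.8
ee_pos: [0.4448, -0.1089, 0.2228]
eef_rot: [-3.141, 0.001, 3.011]
force: [-0.9, 0.4, 0.4]
grip_width: 0.0799
grip_force: 0.0
```

>>> {"method": "jog_arm", "body": {
  "rows": [
    {"gripper": 0.025, "slide": [0, 0, 0], "spin": 0},
    {"gripper": 0.025, "slide": [0, 0, 0], "spin": 0},
    {"gripper": 0.025, "slide": [0, 0, 0], "spin": 0},
    {"gripper": 0.025, "slide": [0, 0, 0], "spin": 0},
    {"gripper": 0.025, "slide": [0, 0, 0], "spin": 0},
    {"gripper": 0.025, "slide": [0, 0, 0], "spin": 0},
    {"gripper": 0.025, "slide": [0, 0, 0], "spin": 0},
    {"gripper": 0.025, "slide": [0, 0, 0], "spin": 0}
  ],
  "squeeze": 15
}}

```text
time_s: 19.6
ee_pos: [0.4443, -0.1084, 0.2222]
eef_rot: [3.142, 0.0, 3.012]
force: [0.3, 0.3, 1.9]
grip_width: 0.0369
grip_force: 15.0
```

>>> {"method": "jog_arm", "body": {
  "rows": [
    {"gripper": 0.025, "slide": [0, 0, -0.02], "spin": 0},
    {"gripper": 0.025, "slide": [0, 0, -0.06], "spin": 0},
    {"gripper": 0.025, "slide": [0, 0, -0.1], "spin": 0},
    {"gripper": 0.025, "slide": [0, 0, -0.12], "spin": 0},
    {"gripper": 0.025, "slide": [0, 0, -0.12], "spin": 0},
    {"gripper": 0.025, "slide": [0, 0, -0.12], "spin": 0}
  ]
}}

```text
time_s: 20.2
ee_pos: [0.444, -0.1084, 0.3411]
eef_rot: [3.141, -0.001, 3.012]
force: [-0.5, 0.5, -2.1]
grip_width: 0.0366
grip_force: 15.0
```

>>> {"method": "jog_arm", "body": {
  "rows": [
    {"gripper": 0.025, "slide": [-0.01, -0.025, 0], "spin": 0},
    {"gripper": 0.025, "slide": [-0.025, -0.065, 0], "spin": 0},
    {"gripper": 0.025, "slide": [-0.04, -0.105, 0], "spin": 0},
    {"gripper": 0.025, "slide": [-0.055, -0.145, 0], "spin": 0},
    {"gripper": 0.025, "slide": [-0.066, -0.175, 0], "spin": 0},
    {"gripper": 0.025, "slide": [-0.066, -0.175, 0], "spin": 0},
    {"gripper": 0.025, "slide": [-0.066, -0.175, 0], "spin": 0}
  ]
}}

```text
time_s: 20.9
ee_pos: [0.4869, -0.2907, 0.3397]
eef_rot: [3.14, -0.003, 3.011]
force: [0.6, 0.4, -2.2]
grip_width: 0.0368
grip_force: 15.0
```

```bash
python3 - <<'E'
from h import *
from plan import *
p,d=cams.camera("scene"); a=cv2.resize(p[100:260,120:320],None,fx=3.7,fy=3.7);cv2.imwrite("pics/s5.png",a[:,:,::-1])
p,d=cams.camera("top")
meas("gear_small","top",d)
plan([(.487,-.2904,.277,172.6)])
E
```

```text
gear_small top 0.52 px 516 224 N 297 ztop 85.8 zmed 64.9 topmean [ 567.1 -299.4   86.6] rect [ 553.5 -257.5   14.1  108.3   17.7] circ [ 549.4 -258.8   54.2] all [ 561.4 -263.1   25.7  123.8   17.7]
at [ 0.4871 -0.2896  0.3414] yaw 172.6 rp [ 3.141e+00 -1.000e-03] F [-0.1 -0.2 -2.3] w 0.0371 gf 15.0 t 21.1
(0.487, -0.2904, 0.277, 172.6) slide [-0.    -0.001  0.064] spin 0.000
```

View pics/s5.png

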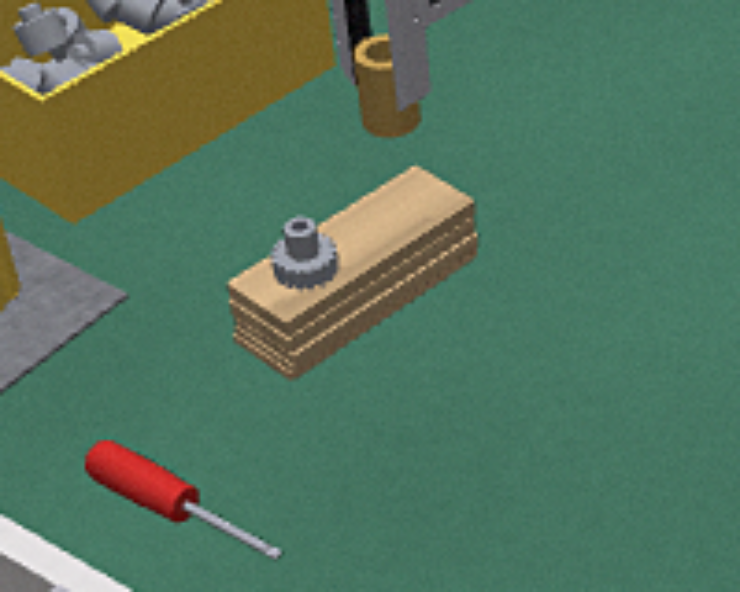

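The small gear stands upright on the near half at crop (305,262). The tall sleeve hangs upright at (390,85) over the other half, so I'll lower it.

>>> {"method": "jog_arm", "body": {
  "rows": [
    {"gripper": 0.025, "slide": [0, -0.001, 0.02], "spin": 0},
    {"gripper": 0.025, "slide": [0, -0.001, 0.045], "spin": 0},
    {"gripper": 0.025, "slide": [0, -0.001, 0.058], "spin": 0},
    {"gripper": 0.025, "slide": [0, -0.001, 0.064], "spin": 0},
    {"gripper": 0.025, "slide": [0, -0.001, 0.066], "spin": 0},
    {"gripper": 0.025, "slide": [0, -0.001, 0.068], "spin": 0},
    {"gripper": 0.025, "slide": [0, -0.001, 0.069], "spin": 0},
    {"gripper": 0.025, "slide": [0, -0.001, 0.069], "spin": 0}
  ]
}}

```text
time_s: 21.85
ee_pos: [0.487, -0.2916, 0.2736]
eef_rot: [-3.141, 0.001, 3.012]
force: [0.1, -0.1, -2.1]
grip_width: 0.0366
grip_force: 15.0
```

>>> {"method": "jog_arm", "body": {
  "rows": [
    {"gripper": 0.025, "slide": [0, 0, 0.001], "spin": 0},
    {"gripper": 0.025, "slide": [0, 0, 0.001], "spin": 0},
    {"gripper": 0.025, "slide": [0, 0, 0.001], "spin": 0}
  ]
}}

```text
time_s: 22.15
ee_pos: [0.487, -0.2915, 0.2723]
eef_rot: [-3.142, 0.0, 3.012]
force: [0.4, 0.4, -2.3]
grip_width: 0.0364
grip_force: 15.0
```

>>> {"method": "jog_arm", "body": {
  "rows": [
    {"gripper": 0.025, "slide": [0, 0, 0.001], "spin": 0},
    {"gripper": 0.025, "slide": [0, 0, 0.001], "spin": 0},
    {"gripper": 0.025, "slide": [0, 0, 0.001], "spin": 0}
  ]
}}

```text
time_s: 22.45
ee_pos: [0.487, -0.2915, 0.2714]
eef_rot: [-3.141, 0.0, 3.012]
force: [-1.2, 0.0, 1.4]
grip_width: 0.0367
grip_force: 15.0
```

>>> {"method": "jog_arm", "body": {
  "rows": [
    {"gripper": 0.025, "slide": [0, 0, 0.0005], "spin": 0},
    {"gripper": 0.025, "slide": [0, 0, 0.0005], "spin": 0},
    {"gripper": 0.025, "slide": [0, 0, 0.0005], "spin": 0}
  ]
}}

```text
time_s: 22.75
ee_pos: [0.487, -0.2916, 0.2713]
eef_rot: [-3.141, 0.001, 3.012]
force: [-2.0, 1.3, 6.2]
grip_width: 0.0369
grip_force: 15.0
```

>>> {"method": "jog_arm", "body": {
  "rows": [
    {"gripper": 0.025, "slide": [0, 0, -0.0005], "spin": 0},
    {"gripper": 0.06, "slide": [0, 0, -0.0005], "spin": 0},
    {"gripper": 0.06, "slide": [0, 0, -0.0005], "spin": 0},
    {"gripper": 0.06, "slide": [0, 0, -0.0005], "spin": 0},
    {"gripper": 0.06, "slide": [0, 0, -0.0005], "spin": 0}
  ]
}}

```text
time_s: 23.25
ee_pos: [0.487, -0.2915, 0.2711]
eef_rot: [3.142, -0.0, 3.012]
force: [0.9, -0.1, -0.1]
grip_width: 0.0595
grip_force: 0.0
```

>>> {"method": "jog_arm", "body": {
  "rows": [
    {"gripper": 0.06, "slide": [0, 0, -0.02], "spin": 0},
    {"gripper": 0.06, "slide": [0, 0, -0.05], "spin": 0},
    {"gripper": 0.06, "slide": [0, 0, -0.085], "spin": 0},
    {"gripper": 0.06, "slide": [0, 0, -0.085], "spin": 0},
    {"gripper": 0.06, "slide": [0, 0, -0.085], "spin": 0}
  ]
}}

```text
time_s: 23.75
ee_pos: [0.4869, -0.2915, 0.3564]
eef_rot: [-3.141, 0.001, 3.012]
force: [-0.3, 0.1, -1.1]
grip_width: 0.0601
grip_force: 0.0
```

```bash
python3 - <<'E'
from plan import *
plan([(.4335,-.0032,.29,192.5),(.4335,-.0032,.2175,192.5)])
E
```

```text
at [ 0.4869 -0.2915  0.3564] yaw 172.6 rp [-3.141e+00  1.000e-03] F [-0.3  0.1 -1.1] w 0.0601 gf 0.0 t 23.8
(0.4335, -0.0032, 0.29, 192.5) slide [0.09  0.279 0.066] spin -0.348
(0.4335, -0.0032, 0.2175, 192.5) slide [-0.     0.     0.072] spin -0.000
```

>>> {"method": "jog_arm", "body": {
  "rows": [
    {"gripper": 0.08, "slide": [0.014, 0.04, 0], "spin": -0.05},
    {"gripper": 0.08, "slide": [0.028, 0.085, 0], "spin": -0.1},
    {"gripper": 0.08, "slide": [0.042, 0.13, 0.01], "spin": -0.16},
    {"gripper": 0.08, "slide": [0.056, 0.175, 0.03], "spin": -0.22},
    {"gripper": 0.08, "slide": [0.07, 0.22, 0.05], "spin": -0.28},
    {"gripper": 0.08, "slide": [0.085, 0.262, 0.06], "spin": -0.348},
    {"gripper": 0.08, "slide": [0.09, 0.279, 0.066], "spin": -0.348},
    {"gripper": 0.08, "slide": [0.09, 0.279, 0.066], "spin": -0.348}
  ]
}}

```text
time_s: 24.55
ee_pos: [0.433, -0.0014, 0.2885]
eef_rot: [3.14, -0.003, -2.92]
force: [-1.0, -0.3, -0.6]
grip_width: 0.0802
grip_force: 0.0
```

>>> {"method": "jog_arm", "body": {
  "rows": [
    {"gripper": 0.08, "slide": [0, 0, 0], "spin": 0},
    {"gripper": 0.08, "slide": [0, 0, 0.03], "spin": 0},
    {"gripper": 0.08, "slide": [0, 0, 0.055], "spin": 0},
    {"gripper": 0.08, "slide": [0, 0, 0.066], "spin": 0},
    {"gripper": 0.08, "slide": [0, 0, 0.072], "spin": 0},
    {"gripper": 0.08, "slide": [0, 0, 0.072], "spin": 0},
    {"gripper": 0.08, "slide": [0, 0, 0.072], "spin": 0}
  ]
}}

```text
time_s: 25.25
ee_pos: [0.4342, -0.0035, 0.2189]
eef_rot: [-3.141, 0.001, -2.924]
force: [0.5, 0.1, -0.9]
grip_width: 0.0803
grip_force: 0.0
```

>>> {"method": "jog_arm", "body": {
  "rows": [
    {"gripper": 0.012, "slide": [0, 0, 0], "spin": 0},
    {"gripper": 0.012, "slide": [0, 0, 0], "spin": 0},
    {"gripper": 0.012, "slide": [0, 0, 0], "spin": 0},
    {"gripper": 0.012, "slide": [0, 0, 0], "spin": 0},
    {"gripper": 0.012, "slide": [0, 0, 0], "spin": 0},
    {"gripper": 0.012, "slide": [0, 0, 0], "spin": 0},
    {"gripper": 0.012, "slide": [0, 0, 0], "spin": 0},
    {"gripper": 0.012, "slide": [0, 0, 0], "spin": 0}
  ],
  "squeeze": 25
}}

```text
time_s: 26.05
ee_pos: [0.4338, -0.0032, 0.2181]
eef_rot: [3.142, -0.0, -2.923]
force: [-0.7, -0.3, 0.4]
grip_width: 0.0232
grip_force: 25.0
```

>>> {"method": "jog_arm", "body": {
  "rows": [
    {"gripper": 0.012, "slide": [0, 0, -0.02], "spin": 0},
    {"gripper": 0.012, "slide": [0, 0, -0.06], "spin": 0},
    {"gripper": 0.012, "slide": [0, 0, -0.1], "spin": 0},
    {"gripper": 0.012, "slide": [0, 0, -0.1], "spin": 0},
    {"gripper": 0.012, "slide": [0, 0, -0.1], "spin": 0}
  ]
}}

```text
time_s: 26.55
ee_pos: [0.4336, -0.0032, 0.318]
eef_rot: [-3.141, 0.001, -2.923]
force: [-0.3, -0.5, -3.5]
grip_width: 0.0233
grip_force: 25.0
```

```bash
python3 - <<'E'
from plan import *
plan([(.531,.289,.31,192.5),(.531,.289,.23,192.5)])
E
```

```text
at [ 0.4336 -0.0032  0.318 ] yaw -167.5 rp [-3.141e+00  1.000e-03] F [-0.3 -0.5 -3.5] w 0.0233 gf 25.0 t 26.6
(0.531, 0.289, 0.31, 192.5) slide [-0.158  0.264  0.008] spin 0.000
(0.531, 0.289, 0.23, 192.5) slide [-0.    0.    0.08] spin -0.000
```

>>> {"method": "jog_arm", "body": {
  "rows": [
    {"gripper": 0.012, "slide": [-0.012, 0.02, 0], "spin": 0},
    {"gripper": 0.012, "slide": [-0.036, 0.06, 0], "spin": 0},
    {"gripper": 0.012, "slide": [-0.06, 0.1, 0], "spin": 0},
    {"gripper": 0.012, "slide": [-0.084, 0.14, 0], "spin": 0},
    {"gripper": 0.012, "slide": [-0.108, 0.18, 0], "spin": 0},
    {"gripper": 0.012, "slide": [-0.132, 0.22, 0.005], "spin": 0},
    {"gripper": 0.012, "slide": [-0.15, 0.25, 0.008], "spin": 0},
    {"gripper": 0.012, "slide": [-0.158, 0.264, 0.008], "spin": 0}
  ]
}}

```text
time_s: 27.35
ee_pos: [0.5309, 0.2913, 0.3066]
eef_rot: [-3.141, -0.004, -2.921]
force: [0.7, -0.3, -2.4]
grip_width: 0.0233
grip_force: 25.0
```

>>> {"method": "jog_arm", "body": {
  "rows": [
    {"gripper": 0.012, "slide": [0, 0, 0], "spin": 0},
    {"gripper": 0.012, "slide": [0, 0, 0.02], "spin": 0},
    {"gripper": 0.012, "slide": [0, 0, 0.04], "spin": 0},
    {"gripper": 0.012, "slide": [0, 0, 0.05], "spin": 0},
    {"gripper": 0.012, "slide": [0, 0, 0.05], "spin": 0},
    {"gripper": 0.012, "slide": [0, 0, 0.05], "spin": 0}
  ]
}}

```text
time_s: 27.95
ee_pos: [0.5311, 0.2884, 0.2604]
eef_rot: [-3.142, -0.0, -2.924]
force: [0.4, 0.9, -2.5]
grip_width: 0.0235
grip_force: 25.0
```

```bash
python3 - <<'E'
from h import *
from plan import *
p,d=cams.camera("scene"); a=cv2.resize(p[170:330,370:530],None,fx=3.7,fy=3.7);cv2.imwrite("pics/s6.png",a[:,:,::-1])
plan([(.531,.289,.223,192.5)])
E
```

```text
at [0.5311 0.2886 0.2609] yaw -167.5 rp [3.141e+00 1.000e-03] F [ 0.4  0.2 -2.1] w 0.0233 gf 25.0 t 28.0
(0.531, 0.289, 0.223, 192.5) slide [0.    0.    0.038] spin -0.000
```

View pics/s6.png

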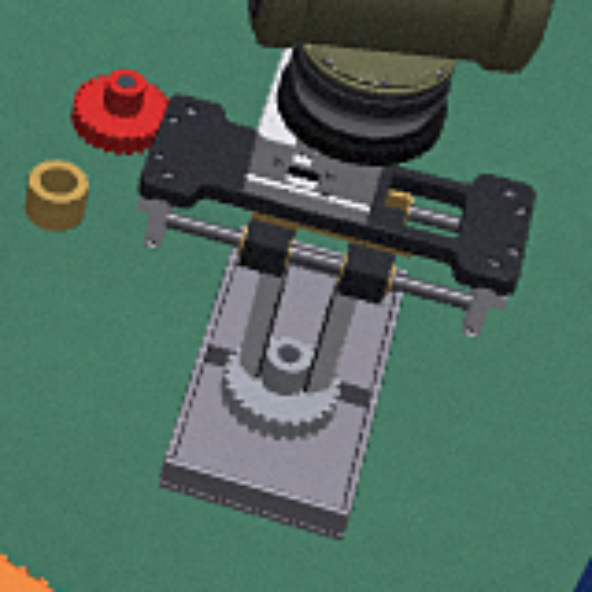

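The gear hangs hub up at crop (283,390), 43 mm over the +x pocket and aligned with it. I'll lower it.

>>> {"method": "jog_arm", "body": {
  "rows": [
    {"gripper": 0.012, "slide": [0, 0, 0.015], "spin": 0},
    {"gripper": 0.012, "slide": [0, 0, 0.027], "spin": 0},
    {"gripper": 0.012, "slide": [0, 0, 0.033], "spin": 0},
    {"gripper": 0.012, "slide": [0, 0, 0.035], "spin": 0},
    {"gripper": 0.012, "slide": [0, 0, 0.037], "spin": 0},
    {"gripper": 0.012, "slide": [0, 0, 0.038], "spin": 0},
    {"gripper": 0.012, "slide": [0, 0, 0.038], "spin": 0}
  ]
}}

```text
time_s: 28.7
ee_pos: [0.531, 0.2888, 0.2224]
eef_rot: [3.141, 0.0, -2.923]
force: [-0.1, 0.2, -3.0]
grip_width: 0.0232
grip_force: 25.0
```

>>> {"method": "jog_arm", "body": {
  "rows": [
    {"gripper": 0.012, "slide": [0, 0, 0.001], "spin": 0},
    {"gripper": 0.012, "slide": [0, 0, 0.001], "spin": 0},
    {"gripper": 0.012, "slide": [0, 0, 0.001], "spin": 0}
  ]
}}

```text
time_s: 29.0
ee_pos: [0.531, 0.2888, 0.2221]
eef_rot: [3.141, 0.001, -2.923]
force: [-3.1, -1.2, 5.9]
grip_width: 0.0234
grip_force: 25.0
```

Contact at about 9 N. I'll release, rise, and go to the short sleeve.

>>> {"method": "jog_arm", "body": {
  "rows": [
    {"gripper": 0.012, "slide": [0, 0, -0.0005], "spin": 0},
    {"gripper": 0.042, "slide": [0, 0, -0.0005], "spin": 0},
    {"gripper": 0.042, "slide": [0, 0, -0.0005], "spin": 0},
    {"gripper": 0.042, "slide": [0, 0, -0.0005], "spin": 0},
    {"gripper": 0.042, "slide": [0, 0, -0.0005], "spin": 0}
  ]
}}

```text
time_s: 29.5
ee_pos: [0.531, 0.2887, 0.2217]
eef_rot: [3.142, 0.0, -2.923]
force: [0.7, 0.2, -0.7]
grip_width: 0.0422
grip_force: 0.0
```

>>> {"method": "jog_arm", "body": {
  "rows": [
    {"gripper": 0.042, "slide": [0, 0, -0.02], "spin": 0},
    {"gripper": 0.042, "slide": [0, 0, -0.05], "spin": 0},
    {"gripper": 0.042, "slide": [0, 0, -0.08], "spin": 0},
    {"gripper": 0.042, "slide": [0, 0, -0.08], "spin": 0},
    {"gripper": 0.042, "slide": [0, 0, -0.08], "spin": 0}
  ]
}}

```text
time_s: 30.0
ee_pos: [0.5309, 0.2887, 0.3018]
eef_rot: [3.141, 0.001, -2.923]
force: [0.4, -0.5, -0.2]
grip_width: 0.0419
grip_force: 0.0
```

```bash
python3 - <<'E'
from plan import *
plan([(.439,.108,.27,192.5),(.439,.108,.205,192.5)])
E
```

```text
at [0.5309 0.2887 0.3018] yaw -167.5 rp [3.141e+00 1.000e-03] F [ 0.4 -0.5 -0.2] w 0.0419 gf 0.0 t 30.0
(0.439, 0.108, 0.27, 192.5) slide [ 0.129 -0.157  0.032] spin 0.000
(0.439, 0.108, 0.205, 192.5) slide [-0.     0.     0.065] spin -0.000
```

>>> {"method": "jog_arm", "body": {
  "rows": [
    {"gripper": 0.07, "slide": [0.025, -0.03, 0], "spin": 0},
    {"gripper": 0.07, "slide": [0.055, -0.067, 0], "spin": 0},
    {"gripper": 0.07, "slide": [0.085, -0.104, 0.01], "spin": 0},
    {"gripper": 0.07, "slide": [0.112, -0.136, 0.02], "spin": 0},
    {"gripper": 0.07, "slide": [0.129, -0.157, 0.032], "spin": 0},
    {"gripper": 0.07, "slide": [0.129, -0.157, 0.032], "spin": 0},
    {"gripper": 0.07, "slide": [0.129, -0.157, 0.032], "spin": 0}
  ]
}}

```text
time_s: 30.7
ee_pos: [0.4391, 0.1074, 0.2691]
eef_rot: [3.141, -0.001, -2.924]
force: [-0.2, 0.2, 0.8]
grip_width: 0.0702
grip_force: 0.0
```

>>> {"method": "jog_arm", "body": {
  "rows": [
    {"gripper": 0.07, "slide": [0, 0, 0.025], "spin": 0},
    {"gripper": 0.07, "slide": [0, 0, 0.045], "spin": 0},
    {"gripper": 0.07, "slide": [0, 0, 0.06], "spin": 0},
    {"gripper": 0.07, "slide": [0, 0, 0.065], "spin": 0},
    {"gripper": 0.07, "slide": [0, 0, 0.065], "spin": 0},
    {"gripper": 0.07, "slide": [0, 0, 0.065], "spin": 0}
  ]
}}

```text
time_s: 31.3
ee_pos: [0.4393, 0.1079, 0.2052]
eef_rot: [-3.142, 0.001, -2.923]
force: [-0.2, -0.2, 0.0]
grip_width: 0.07
grip_force: 0.0
```

>>> {"method": "jog_arm", "body": {
  "rows": [
    {"gripper": 0.025, "slide": [0, 0, 0], "spin": 0},
    {"gripper": 0.025, "slide": [0, 0, 0], "spin": 0},
    {"gripper": 0.025, "slide": [0, 0, 0], "spin": 0},
    {"gripper": 0.025, "slide": [0, 0, 0], "spin": 0},
    {"gripper": 0.025, "slide": [0, 0, 0], "spin": 0},
    {"gripper": 0.025, "slide": [0, 0, 0], "spin": 0},
    {"gripper": 0.025, "slide": [0, 0, 0], "spin": 0}
  ],
  "squeeze": 15
}}

```text
time_s: 32.0
ee_pos: [0.439, 0.1075, 0.2048]
eef_rot: [-3.142, 0.0, -2.923]
force: [0.1, -0.2, 3.1]
grip_width: 0.0354
grip_force: 15.0
```

>>> {"method": "jog_arm", "body": {
  "rows": [
    {"gripper": 0.025, "slide": [0, 0, -0.02], "spin": 0},
    {"gripper": 0.025, "slide": [0, 0, -0.06], "spin": 0},
    {"gripper": 0.025, "slide": [0, 0, -0.09], "spin": 0},
    {"gripper": 0.025, "slide": [0, 0, -0.09], "spin": 0},
    {"gripper": 0.025, "slide": [0, 0, -0.09], "spin": 0}
  ]
}}

```text
time_s: 32.5
ee_pos: [0.4388, 0.1075, 0.2945]
eef_rot: [-3.142, 0.0, -2.923]
force: [-0.8, -0.7, -1.6]
grip_width: 0.0351
grip_force: 15.0
```

```bash
python3 - <<'E'
from plan import *
plan([(.4433,.2698,.29,192.5),(.4433,.2698,.22,192.5)])
E
```

```text
at [0.4388 0.1075 0.2945] yaw -167.5 rp [-3.142  0.   ] F [-0.8 -0.7 -1.6] w 0.0351 gf 15.0 t 32.5
(0.4433, 0.2698, 0.29, 192.5) slide [-0.04   0.157  0.004] spin 0.000
(0.4433, 0.2698, 0.22, 192.5) slide [-0.    0.    0.07] spin -0.000
```

>>> {"method": "jog_arm", "body": {
  "rows": [
    {"gripper": 0.025, "slide": [-0.006, 0.025, 0], "spin": 0},
    {"gripper": 0.025, "slide": [-0.016, 0.065, 0], "spin": 0},
    {"gripper": 0.025, "slide": [-0.026, 0.105, 0], "spin": 0},
    {"gripper": 0.025, "slide": [-0.036, 0.14, 0], "spin": 0},
    {"gripper": 0.025, "slide": [-0.04, 0.157, 0.004], "spin": 0},
    {"gripper": 0.025, "slide": [-0.04, 0.157, 0.004], "spin": 0},
    {"gripper": 0.025, "slide": [-0.04, 0.157, 0.004], "spin": 0}
  ]
}}

```text
time_s: 33.2
ee_pos: [0.4438, 0.2691, 0.2892]
eef_rot: [-3.141, -0.003, -2.923]
force: [0.2, 0.7, -1.5]
grip_width: 0.0355
grip_force: 15.0
```

>>> {"method": "jog_arm", "body": {
  "rows": [
    {"gripper": 0.025, "slide": [0, 0, 0.025], "spin": 0},
    {"gripper": 0.025, "slide": [0, 0, 0.05], "spin": 0},
    {"gripper": 0.025, "slide": [0, 0, 0.065], "spin": 0},
    {"gripper": 0.025, "slide": [0, 0, 0.073], "spin": 0},
    {"gripper": 0.025, "slide": [0, 0, 0.077], "spin": 0},
    {"gripper": 0.025, "slide": [0, 0, 0.078], "spin": 0},
    {"gripper": 0.025, "slide": [0, 0, 0.078], "spin": 0}
  ]
}}

```text
time_s: 33.9
ee_pos: [0.4442, 0.2693, 0.2132]
eef_rot: [3.141, 0.001, -2.924]
force: [0.7, -1.1, -0.8]
grip_width: 0.0351
grip_force: 15.0
```

>>> {"method": "jog_arm", "body": {
  "rows": [
    {"gripper": 0.025, "slide": [0, 0, 0.002], "spin": 0},
    {"gripper": 0.025, "slide": [0, 0, 0.003], "spin": 0},
    {"gripper": 0.025, "slide": [0, 0, 0.003], "spin": 0},
    {"gripper": 0.025, "slide": [0, 0, 0.003], "spin": 0}
  ]
}}

```text
time_s: 34.3
ee_pos: [0.444, 0.2695, 0.2097]
eef_rot: [3.142, 0.0, -2.923]
force: [0.5, -0.1, -0.7]
grip_width: 0.0354
grip_force: 15.0
```

>>> {"method": "jog_arm", "body": {
  "rows": [
    {"gripper": 0.025, "slide": [0, 0, 0.001], "spin": 0},
    {"gripper": 0.025, "slide": [0, 0, 0.001], "spin": 0},
    {"gripper": 0.025, "slide": [0, 0, 0.001], "spin": 0}
  ]
}}

```text
time_s: 34.6
ee_pos: [0.4441, 0.2695, 0.2088]
eef_rot: [3.141, 0.0, -2.923]
force: [-0.3, -0.2, 2.0]
grip_width: 0.035
grip_force: 15.0
```

>>> {"method": "jog_arm", "body": {
  "rows": [
    {"gripper": 0.025, "slide": [0, 0, 0.0005], "spin": 0},
    {"gripper": 0.025, "slide": [0, 0, 0.0005], "spin": 0},
    {"gripper": 0.025, "slide": [0, 0, 0.0005], "spin": 0}
  ]
}}

```text
time_s: 34.9
ee_pos: [0.4441, 0.2695, 0.2088]
eef_rot: [3.141, 0.0, -2.923]
force: [-2.8, -1.7, 9.2]
grip_width: 0.0355
grip_force: 15.0
```

>>> {"method": "jog_arm", "body": {
  "rows": [
    {"gripper": 0.055, "slide": [0, 0, 0], "spin": 0},
    {"gripper": 0.055, "slide": [0, 0, 0], "spin": 0},
    {"gripper": 0.055, "slide": [0, 0, 0], "spin": 0},
    {"gripper": 0.055, "slide": [0, 0, 0], "spin": 0},
    {"gripper": 0.055, "slide": [0, 0, 0], "spin": 0}
  ]
}}

```text
time_s: 35.4
ee_pos: [0.444, 0.2695, 0.2081]
eef_rot: [-3.142, -0.0, -2.923]
force: [0.2, -0.1, -0.3]
grip_width: 0.0548
grip_force: 0.0
```

>>> {"method": "jog_arm", "body": {
  "rows": [
    {"gripper": 0.055, "slide": [0, 0, -0.02], "spin": 0},
    {"gripper": 0.055, "slide": [0, 0, -0.06], "spin": 0},
    {"gripper": 0.055, "slide": [0, 0, -0.1], "spin": 0},
    {"gripper": 0.055, "slide": [0, 0, -0.14], "spin": 0},
    {"gripper": 0.055, "slide": [0, 0, -0.15], "spin": 0}
  ]
}}

```text
time_s: 35.9
ee_pos: [0.4442, 0.2696, 0.3624]
eef_rot: [3.14, 0.006, -2.923]
force: [0.0, 0.2, -1.2]
grip_width: 0.0553
grip_force: 0.0
```

>>> {"method": "jog_arm", "body": {
  "rows": [
    {"gripper": 0.055, "slide": [0, -0.04, 0], "spin": 0},
    {"gripper": 0.055, "slide": [0, -0.09, 0], "spin": 0},
    {"gripper": 0.055, "slide": [0, -0.14, 0], "spin": 0},
    {"gripper": 0.055, "slide": [0, -0.19, 0], "spin": 0},
    {"gripper": 0.055, "slide": [0, -0.23, 0], "spin": 0},
    {"gripper": 0.055, "slide": [0, -0.25, 0], "spin": 0},
    {"gripper": 0.055, "slide": [0, -0.25, 0], "spin": 0}
  ]
}}

```text
time_s: 36.6
ee_pos: [0.4984, 0.0233, 0.3574]
eef_rot: [3.142, -0.001, -2.927]
force: [-0.2, 0.2, -0.2]
grip_width: 0.0549
grip_force: 0.0
```

```bash
python3 - <<'E'
from h import *
p,d=cams.camera("scene"); cv2.imwrite("pics/s7.png",cv2.resize(p[120:330,140:500],None,fx=2.2,fy=2.2)[:,:,::-1])
p,d=cams.camera("top"); cv2.imwrite("pics/t7.png",p[:,:,::-1])
for n in ("gear_large","gear_small","sleeve_tall","sleeve_short"): meas(n,"top",d)
E
```

```text
gear_large top 0.56 px 139 250 N 1100 ztop 40.1 zmed 19.5 topmean [529.9 288.   39.4] rect [530.  288.3  22.2  23.5  46.1] circ [530.3 288.8  12.5] all [530.8 290.3  63.7  57.1  73.7]
gear_small top 0.88 px 518 230 N 619 ztop 85.5 zmed 64.8 topmean [ 564.3 -299.8   84.5] rect [ 564.1 -299.9   18.3   18.4   81.4] circ [ 564.6 -300.4   10.3] all [ 564.7 -303.2   39.3   46.    19.6]
gear_small top 0.18 px 169 132 N 2378 ztop 39.3 zmed 35.2 topmean [725.5 248.7  36.6] rect [725.9 248.7  88.6  62.6  85.2] circ [725.6 247.9  51. ] all [730.7 249.1  92.8  73.8  84.9]
sleeve_tall top 0.74 px 519 281 N 798 ztop 103.6 zmed 92.3 topmean [ 485.2 -290.1  102. ] rect [ 485.  -290.    34.8   34.3   32.2] circ [ 485.7 -290.8   18.2] all [ 485.8 -290.2   36.5   35.5   15.3]
sleeve_tall top 0.54 px 147 305 N 427 ztop 32.7 zmed 29.4 topmean [443.2 268.4  30.8] rect [443.4 268.6  34.7  33.5  27.6] circ [443.2 268.7  17.8] all [445.6 269.9  41.   34.1  30.7]
sleeve_short top 0.57 px 147 305 N 466 ztop 32.6 zmed 29.0 topmean [442.8 268.5  30.8] rect [442.5 268.6  33.4  34.   37.9] circ [442.8 268.8  17.7] all [439.1 270.7  34.4  43.3  46.4]
sleeve_short top 0.31 px 169 131 N 2314 ztop 39.3 zmed 35.3 topmean [725.6 248.6  36.6] rect [725.8 248.7  88.6  62.5  85.2] circ [724.9 247.8  50.5] all [732.8 254.7 104.5  76.7  85.8]
```

View pics/s7.png

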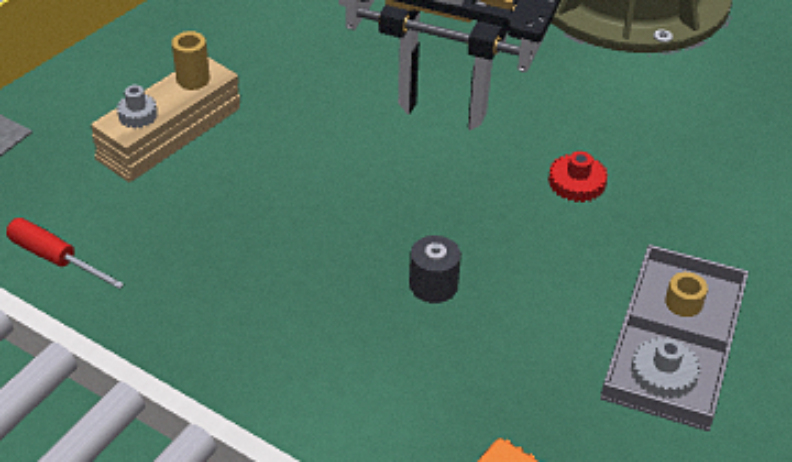

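View pics/t7.png

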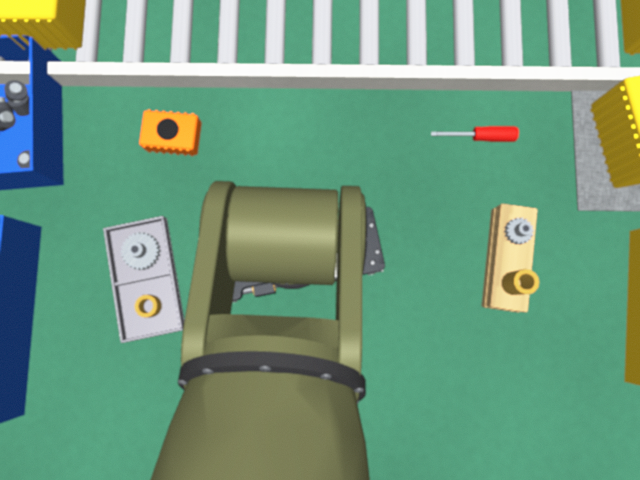

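Everything is in place and upright. The small gear (518,230) and tall sleeve (519,281) stand on the board, and the large gear (139,250) and short sleeve (147,305) sit in the tray pockets. The bystanders and the red gear have not moved, and the robot is clear.

```bash
python3 -c "
from station import workorder
print(workorder.hand_in())"
```

```text
the job is handed in; nothing more can be done
None
```

Both kits are made up as asked and the job is handed in at about 37 s; the final pictures show all parts upright and in place, but the hand-in returned no verdict.

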